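# Set the length stop in its detent and bring the pipe up to it

## Task

Nothing is to be picked up here. With a fingertip, push the stop carriage along the rail of the length gauge until its spring plunger drops into the groove of the detent clip, then push the end of the pipe lying in the cradle so that it slides gently up against the stop plate. The stop must still sit in its detent at the end; do not touch the plunger, do not lift the pipe, and leave the other things on the bench alone.

Things in the scene. Friction and masses are not known exactly. Their poses are not given: they have to be found in the camera images.
- gauge: Length gauge: fixed aluminium base plate, 130 (x) by 480 (y) by 8 mm; origin under its centre, on the bench; y runs along the rail. From the robot's side on: a low dark strip at x = -50 mm with the detent clip; a steel rail at x = -18 mm, top 26 mm up, for the stop carriage; a V cradle of two sloping strips at x = +32 mm (46 mm wide, top 26 mm up, y = -240 to +105 mm) for the pipe.
- length_stop (a joint): Travel of the stop carriage in m: 0 with its centre at the gauge's y = +180 mm, growing toward the gauge's -y, 0.16 at most; friction about 1.5 N. It starts on the clip's +y side, so push it toward -y. Aluminium block 44 (x) by 40 (y) mm, 27 to 59 mm above the bench, with a plate across the cradle and, toward the robot, a lug holding the plunger. It cannot come off the rail.
- push_face (a point): Centre of the carriage block's +y end face (44 mm wide, from 27 to 59 mm above the bench), 45 mm above the bench: the face to push. 40 mm from the plane of the stop face.
- stop_face (a point): On the stop plate's face toward -y, straight above the cradle, 45 mm above the bench; the pipe's end is to rest against it. Plate: 8 mm thick, 30 to 60 mm above the bench. With the carriage seated in the detent this point lies 20 mm to the -y side of the clip's middle, along the gauge's y.
- plunger (a joint): Height of the spring plunger in m, up positive: 0 with its nose in the groove, -0.0005 hanging free away from the clip, about 0.004 on a ridge of the clip. A spring presses it down with about 6 N; the carriage needs about 10 N to climb a ridge, is then drawn by itself the last 7 mm or so into the groove, and needs about 9 N to leave it on either side.
- knob_top (a point): Top of the plunger's small black knob (16 mm diameter), on the carriage's lug toward the robot, at the carriage's middle in y; 68 mm above the bench when seated, 72 mm on a ridge. Not to be touched.
- detent_clip: Steel detent clip on the dark strip, 24 by 36 mm, fixed: two round ridges 16 mm apart across its middle with the groove between them, ridge tops 27 mm above the bench. Origin: under the groove's middle, at bench height; axes as the gauge's. Where along the strip it sits varies.
- pipe_stop_end (a point): Middle of the end face (on the pipe's axis) that looks to the stop. The black plastic pipe is 191 mm long and 43 mm in diameter, 65 to 130 g, loose, lying in the cradle along the gauge's y, with its axis 34 mm above the bench. It takes up to about 3 N to slide. At the start a gap remains between it and where the stop will stand.
- pipe_push_end (a point): Middle of the pipe's other end face, at its -y end: the end to push, toward +y. The pipe's round end is free above the cradle's strips, that is from 26 to 55 mm above the bench.
- spare_pipe: Bystander: a like black pipe, 209 mm long, 45 mm in diameter, lying on the bench behind the gauge. Origin under its middle.
- ring: Bystander: short black pipe ring, 45 mm, on the bench behind the gauge. Origin under its middle.
- marker: Bystander: marker pen, 138 mm, on the bench in front of the gauge. Origin under its middle.
- jar: Bystander: small sample jar with a blue cap, 44 mm wide, 69 mm tall, at the back. Origin at the centre of its underside.

How it is judged:
On the way, in this order (a step that is already met when the one before it is completed fails the run):
1. the stop carriage sits in the detent (y of stop_face in the frame of detent_clip between -0.023 and -0.017 m and value of joint plunger below 0.0015 m), for 0.2 s.
2. the pipe's end is against the stop plate, the carriage still in the detent (all of step 1 and y of pipe_stop_end in the frame of stop_face between -0.0035 and 0.002 m and x of pipe_stop_end in the frame of gauge between 0.027 and 0.037 m and z of pipe_stop_end in the frame of gauge between 0.03 and 0.039 m and x of pipe_push_end in the frame of gauge between 0.027 and 0.037 m and z of pipe_push_end in the frame of gauge between 0.03 and 0.039 m), for 0.2 s.
At the end, for the whole second after the job is handed in: The plunger's nose is down in the groove (within 1.5 mm) and the carriage within 3 mm of the detent's middle; the pipe lies at rest in the cradle with its end within 3.5 mm of the stop plate (all of step 2 and linear speed of pipe below 0.01 m/s); the robot touches nothing.
It fails at once if the pipe is lifted or tipped out of the cradle (z of any of pipe_stop_end, pipe_push_end in the frame of gauge above 0.042 m).
It fails at once if the robot touches the plunger (contact force between plunger and the arm above 0.5 N).
It fails at once if the fingers touch the plunger (contact force between plunger and the fingers above 0.5 N).
It fails at once if another thing on the bench is moved (distance of any of spare_pipe, ring, marker, jar from where it was at the start of the episode above 0.015 m).
It also fails if it takes over 54 s, if anything falls off the work surface, if the arm or the gripper's body presses on something with over 40 N, if the wrist force passes 120 N, or if a joint passes its speed limit or range.

## Robot

A 6-joint arm with a two-finger parallel gripper is mounted at the origin on a cart in front of the work surface, level with it; the furniture and walls round the work are solid. World frame = base frame: x ahead of the robot, y to its left, z up, the work surface at z = 0. Lengths are in m, angles in rad, forces in N, time in s.
With the tool pointing down it reaches from about 0.375 to 0.9 m from the base axis. Payload 3.1 kg.
Tool frame: the origin (TCP) lies at the very end of the fingers, on their centre line; the grasp point (between the pads) lies 19 mm behind it (manip.pinch_z is the distance from the TCP to the grasp point, in m); z points along the fingers, y is the line along which they close (so a half turn about z gives the same grasp; the last joint's range is limited). The gripper opens to 85 mm and grips with 20 to 120 N. Pads are 22 mm wide; open, the fingers measure 114 mm over their backs; the gripper's body (76 mm by 85 mm) begins 54 mm behind the grasp point. The pads swing forward as they close: fully open they stand 13 mm farther back than shut.
Start: joints at [0.944, 0.527, 1.433, -0, 1.181, -0.178], TCP at [0.271, 0.563, 0.195] pointing down, gripper open.
Joint ranges: [-3.08, 3.08], [-0.75, 2.2], [0.22, 2.44], [-1.43, 4.57], [0, 2.65], [-2.85, 2.85]. Speed limits (rad/s): [2.79, 2.79, 3.14, 3.14, 3.14, 3.14].

## Interface

Orientations are given as a unit quaternion [x, y, z, w].
In Python, from station import manip gives the robot as it stands.
- The arm moves only by the tool servo_tool, never from a script. Its argument "commands" is one flat list of numbers, 7 for each row, row after row: the shift along the tool's x, y, z each as a share of 500 mm, from -1 to 1, then the turn, a rotation vector about the tool's x, y, z each as a share of 360 degrees, from -1 to 1, then the opening, from -1 (shut) to 1 (fully open). In form: [dx, dy, dz, rx, ry, rz, claw, dx, dy, dz, rx, ry, rz, claw, ...]. A call has 1 to 12 rows; each row shifts and turns the commanded pose from where the row before left it, along the tool's axes as they then stand; what a row does not reach is not made up. A row lasts 1/12 s, in which the tool goes at most 41.7 mm and 7.16 degrees, less where a joint would pass 70% of its speed; a pose out of reach is approached as far as the arm can. A call with a number of a shift or a turn outside -1 to 1 is refused whole. A call with a gripper value outside its range is refused whole. The fingers move at their own pace and stop on an object; "force" is the grip in N (left out, the last holds). Time passes only in rows, so rows that do not move let the fingers close. It gives the time, the measured TCP pose, the force, the opening and the grip force at its end, in the units of the state.
- manip.sense(): the state, without advancing time (a new reading comes with each control period).
- manip.snapshot(name): name is "scene" or "top"; returns a dict with "img" (384x512x3 uint8, red, green, blue), "mtx" (3x3 intrinsics, pixels), "distortion" ([k1, k2, p1, p2, k3] as OpenCV has them; the pictures are not rectified), "world_to_cam" (4x4, takes a point from world to camera coordinates). Camera axes: x right, y up, looking along -z (the intrinsics and any distortion apply to the point x, -y, -z); pixel columns grow to the right and rows downward; lengths in m; the calibration is good to about 2 mm. A picture is of the moment at which its call begins. There is no depth.
- manip.sign_off(): hands the job in; it is judged then, once.
Trained networks look in a picture, given as the dict that the camera call returned (one of the last four; its "shot" number tells which), for a name from the list of things; names that differ only in an ending like _2 or _b are one class to them, and where a whole thing is asked for, a point or a joint stands for the part that bears it (a point fixed in the world has none). Each returns a list of dicts, best first, with "conf" (0 to 1); they miss things now and then, are a little off and sometimes report something else, mostly with a low value. They report only what shows in the picture. A call takes as long as a camera call.
- manip.look_for(picture, query): "box" ([left, top, width, height] in pixels, round what is visible of it).
- manip.silhouettes(picture, query): "pixels" (384x512 bool, what is visible of it) and "box" ([left, top, width, height] in pixels, round what is visible of it).
The state is a dict: "t": time; "q": joint angles; "qd": joint speeds; "tau": joint torques, N m; "tcp_pos": TCP position; "tool_rot": TCP orientation; "force": force on the tool from outside, world axes, zero at the start; "ft_torque": the same for the moment, N m; "finger_gap": opening from 0.0 (shut) to 1.0 (fully open); "gripper_force": force on a finger pad.
Only numpy, scipy, OpenCV 4.12 (cv2) and the standard library are available. Lean on these libraries where they do the work, as an engineer would, in place of code of your own. Each camera call takes 0.05 s, during which the arm holds its last target. There are 200 camera calls.

## Working session

There is one attempt and no reset: what is moved stays moved. The work goes in short steps, Python scripts to look and compute and a tool call to move; the robot and the scene stay as the last step left them, time stands still between calls to the robot, and variables do not carry over. Pictures are saved under pics/ and viewed, at most 10 in all, crops included, and the job is handed in when it is done.

Besides the shell and the picture viewer there is one more tool, called after "Call:" as name(argument=value, ...) on one line, values as JSON. servo_tool: Moves the arm, as the interface text tells. Its arguments: {"type":"object","properties":{"commands":{"type":"array"},"force":{"type":"number"}},"required":["commands"]}

```bash
ls; mkdir -p pics
python3 - <<'E'
from station import manip
import cv2,numpy as np
s=manip.sense();print(s)
for n in("scene","top"):
    p=manip.snapshot(n);cv2.imwrite(f"pics/{n}0.png",p["img"][:,:,::-1])
    print(n,p["mtx"].round(1).tolist() if hasattr(p["mtx"],'round') else p["mtx"],p["distortion"],np.array(p["world_to_cam"]).round(4).tolist())
    for q in["gauge","length_stop","plunger","knob_top","detent_clip","pipe_stop_end","spare_pipe","marker","jar","ring"]:
        print(q,[(np.round(d["box"],1).tolist(),round(d["conf"],2)) for d in manip.look_for(p,q)[:2]])
E
```

```text
pics
{'t': 0.0, 'q': array([ 9.43487178e-01,  5.28453216e-01,  1.43389399e+00,  1.36348203e-05,
        1.18142271e+00, -1.78519511e-01]), 'qd': array([ 0.00191761, -0.00160878, -0.00056943,  0.00194529, -0.00199856,
        0.00077089]), 'tau': array([-8.35554056e-04, -4.42347729e+01, -1.78027922e+01, -2.07007115e-04,
        8.36611114e-03,  1.46615230e-05]), 'tcp_pos': array([0.27067891, 0.56246392, 0.19424432]), 'tool_rot': array([ 2.22518793e-01,  9.74927793e-01, -9.98983886e-04, -4.32652708e-04]), 'force': array([-0.52575177, -0.13462727, -0.27264415]), 'ft_torque': array([-0.01780243, -0.00984825,  0.00885965]), 'gripper_force': 0.0, 'finger_gap': 1.000227002195042}
scene [[365.8, 0.0, 255.1], [0.0, 365.8, 189.5], [0.0, 0.0, 1.0]] [-0.01109284  0.          0.          0.          0.        ] [[-0.6868, -0.7268, 0.0064, 0.3822], [0.3484, -0.3214, 0.8805, -0.2727], [-0.6379, 0.6069, 0.474, -0.5278], [0.0, 0.0, 0.0, 1.0]]
gauge [([173.9, 180.9, 171.4, 106.2], 0.87)]
length_stop []
plunger []
knob_top []
detent_clip [([259.9, 230.7, 17.6, 12.0], 0.74)]
pipe_stop_end [([262.1, 169.
[... 209 characters left out ...]
, 0.0, 255.0], [0.0, 453.0, 182.2], [0.0, 0.0, 1.0]] [-0.0247127  0.         0.         0.         0.       ] [[0.0046, -0.9995, 0.0307, -0.0191], [0.9926, 0.0083, 0.1209, -0.5561], [-0.1211, 0.0299, 0.9922, -1.0243], [0.0, 0.0, 0.0, 1.0]]
gauge [([157.6, 164.9, 203.1, 67.0], 0.82)]
length_stop [([178.7, 174.1, 17.3, 53.1], 0.94)]
plunger []
knob_top [([225.4, 210.9, 14.9, 12.1], 0.73)]
detent_clip [([226.1, 212.5, 15.3, 10.0], 0.69)]
pipe_stop_end [([272.0, 164.6, 80.2, 24.5], 0.64)]
spare_pipe [([264.3, 108.7, 89.5, 21.8], 0.87), ([178.2, 174.6, 18.1, 50.3], 0.63)]
marker [([236.8, 231.0, 53.3, 16.1], 0.63)]
jar [([221.2, 105.8, 16.8, 21.0], 0.62)]
ring [([216.4, 146.2, 19.9, 16.6], 0.64)]
```

Run:
```python
import cv2
i=cv2.imread("pics/top0.png")[90:260,140:375];cv2.imwrite("pics/topc.png",cv2.resize(i,None,fx=3.4,fy=3.4,interpolation=cv2.INTER_CUBIC))
```

```text
(no output)
```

View pics/topc.png

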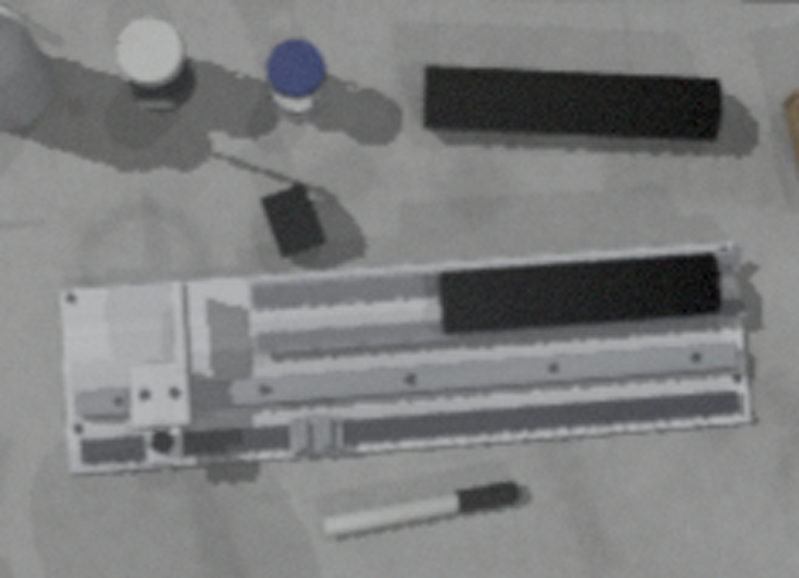

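View pics/scene0.png

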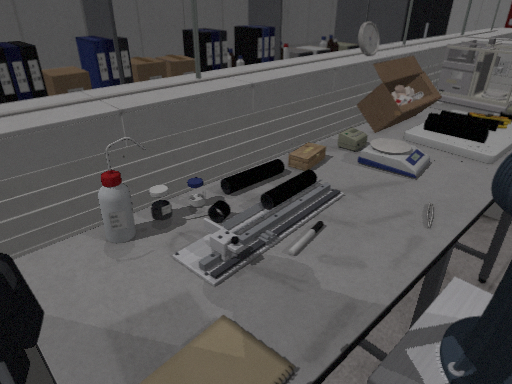

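The top view shows the carriage at the left (+y): block around crop (160,395), knob (162,441). The clip is at (317,437) and the pipe spans x=440–720. The gauge corners are at (63,290), (735,243), (752,422) and (72,470). The scene view agrees.

```bash
cat > h.py <<'E'
import numpy as np,cv2
def project(p,X):
    W=np.array(p["world_to_cam"]);c=np.asarray(X)@W[:3,:3].T+W[:3,3]
    c=c*[1,-1,-1]
    return cv2.projectPoints(c.reshape(-1,1,3),np.zeros(3),np.zeros(3),np.array(p["mtx"]),np.array(p["distortion"]))[0][:,0]
def ray(p,uv,z):
    n=cv2.undistortPoints(np.array([[uv]],float),np.array(p["mtx"]),np.array(p["distortion"]))[0,0]
    W=np.array(p["world_to_cam"]);R=W[:3,:3];o=-R.T@W[:3,3];d=R.T@np.array([n[0],-n[1],-1])
    return o+d*(z-o[2])/d[2]
E
python3 - <<'E'
from station import manip
from h import *
from scipy.optimize import least_squares
p=manip.snapshot("top")
c=lambda u,v:((u+.5)/3.4+139.5,(v+.5)/3.4+89.5)
px=[c(63,290),c(735,243),c(752,422),c(72,470)]
L=np.array([[.065,.24],[.065,-.24],[-.065,-.24],[-.065,.24]])
def G(q,l,z): a=q[2];return np.c_[np.array(l)@np.array([[np.cos(a),np.sin(a)],[-np.sin(a),np.cos(a)]])+q[:2],np.full(len(l),z)]
f=lambda q:(project(p,G(q,L,.008))-px).ravel()
r=least_squares(f,[.5,0,0]);q=r.x;print("gauge",q,r.fun.round(2))
a=q[2];R=np.array([[np.cos(a),-np.sin(a)],[np.sin(a),np.cos(a)]])
def loc(u,v,z):
    w=ray(p,c(u,v),z)[:2];return w.round(4),(R.T@(w-q[:2])).round(4)
for n,u,v,z in[("clip",317,437,.026),("knob",162,441,.0675),("block+y",132,397,.059),("pipe stop end",441,300,.034),("pipe push end",720,283,.034)]:print(n,*loc(u,v,z))
for n,u,v,z in[("marker L",327,527,.006),("marker R",525,490,.006),("ring",293,220,.02)]:print(n,*loc(u,v,z))
np.save("g.npy",q)
for m in("length_stop","spare_pipe"):pass
E
```

```text
gauge [ 0.53079201 -0.02786505  0.07770553] [-0.63 -0.82  0.46 -0.46  0.84  0.35 -0.63  0.83]
clip [0.4724 0.0354] [-0.0533  0.0676]
knob [0.4674 0.1362] [-0.0504  0.1685]
block+y [0.4968 0.1577] [-0.0195  0.1877]
pipe stop end [ 0.5668 -0.0491] [ 0.0342 -0.0239]
pipe push end [ 0.5804 -0.2431] [ 0.0327 -0.2184]
marker L [0.411  0.0282] [-0.115   0.0652]
marker R [ 0.4372 -0.1097] [-0.0997 -0.0743]
ring [0.6242 0.0539] [0.0995 0.0743]
```

Call:
servo_tool(commands=[0,0,0,0,0,-0.01676,-1,0,0,0,0,0,-0.01676,-1,0,0,0,0,0,-0.01676,-1,0,0,0,0,0,-0.01676,-1,0,0,0,0,0,-0.01676,-1], force=60)

```text
t: 1.57
tcp_pos: [0.2711, 0.5631, 0.1952]
tool_rot: [-0.041, 0.999, 0.0, -0.0]
force: [0.7, -0.4, 0.1]
finger_gap: 0.299
gripper_force: 0.0
```

Call:
servo_tool(commands=[-0.0331,-0.0623,0,0,0,0,-1,-0.0331,-0.0623,0,0,0,0,-1,-0.0331,-0.0623,0,0,0,0,-1,-0.0331,-0.0623,0,0,0,0,-1,-0.0331,-0.0623,0,0,0,0,-1,-0.0331,-0.0623,0,0,0,0,-1,-0.0331,-0.0623,0,0,0,0,-1,-0.0331,-0.0623,0,0,0,0,-1,-0.0331,-0.0623,0,0,0,0,-1,-0.0331,-0.0623,0,0,0,0,-1,-0.0331,-0.0623,0,0,0,0,-1,-0.0331,-0.0623,0,0,0,0,-1])

```text
t: 2.57
tcp_pos: [0.499, 0.2043, 0.1954]
tool_rot: [-0.039, 0.999, 0.0, 0.0]
force: [-0.5, 0.9, -0.6]
finger_gap: -0.0
gripper_force: 0.0
```

Call:
servo_tool(commands=[0,0,0,0,0,0,-1,0,0,0,0,0,0,-1])

```text
t: 2.73
tcp_pos: [0.4994, 0.2043, 0.1953]
tool_rot: [-0.037, 0.999, 0.0, 0.0]
force: [-0.4, -0.2, 0.6]
finger_gap: 0.004
gripper_force: 0.0
```

Call:
servo_tool(commands=[0,0,0.0517,0,0,0,-1,0,0,0.0517,0,0,0,-1,0,0,0.0517,0,0,0,-1,0,0,0.0517,0,0,0,-1,0,0,0.0517,0,0,0,-1,0,0,0.0517,0,0,0,-1,0,0,0,0,0,0,-1])

```text
t: 3.32
tcp_pos: [0.4936, 0.2063, 0.0361]
tool_rot: [-0.04, 0.999, -0.001, -0.005]
force: [-0.5, 0.2, 0.6]
finger_gap: 0.006
gripper_force: 0.0
```

Run:
```python
from station import manip
import cv2
from h import *
a=manip.snapshot("top");b=manip.snapshot("scene")
i=cv2.resize(a["img"][140:250,130:290],(800,550),interpolation=2);j=cv2.resize(b["img"][190:300,160:320],(800,550),interpolation=2)
cv2.imwrite("pics/a1.png",i[:,:,::-1]);cv2.imwrite("pics/b1.png",j[:,:,::-1])
s=manip.sense();q=np.load("g.npy");t=q[2];R=np.array([[np.cos(t),-np.sin(t)],[np.sin(t),np.cos(t)]])
print(s["tcp_pos"],R.T@(s["tcp_pos"][:2]-q[:2]),s["force"])
```

```text
[0.49690999 0.20672678 0.03973131] [-0.01556903  0.23651411] [0.28010899 0.03268979 0.48177812]
```

View pics/a1.png

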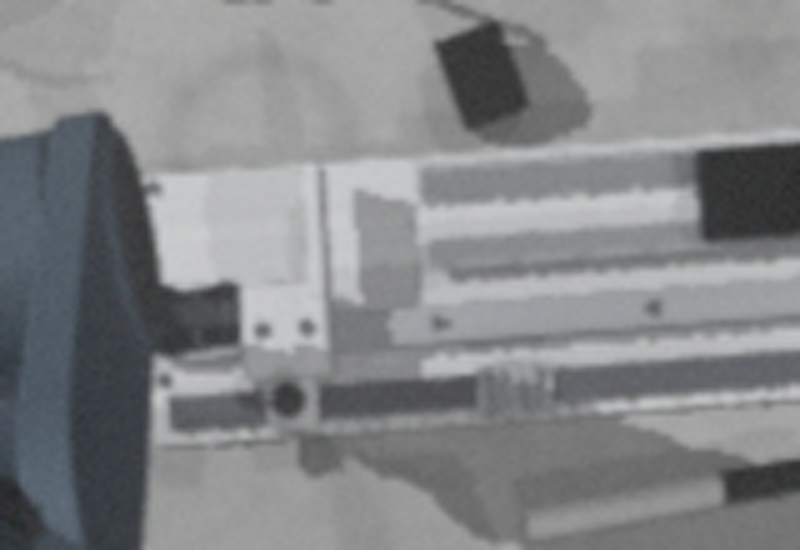

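View pics/b1.png

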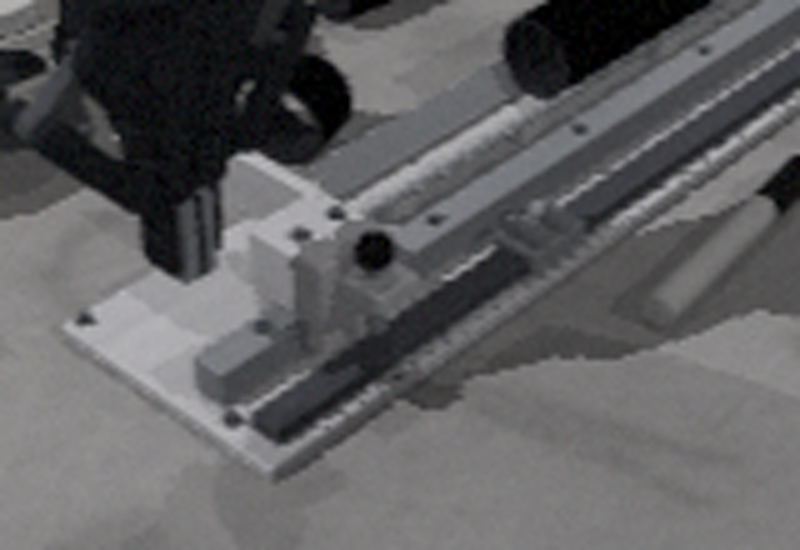

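The fingers, shut, stand behind the block's +y face, in a1 at about (200,320), clear of the knob at (290,398). The clip is at about (515,388). Now I'll push toward -y.

Call:
servo_tool(commands=[0,-0.01,0,0,0,0,-1,0,-0.01,0,0,0,0,-1,0,-0.01,0,0,0,0,-1,0,-0.01,0,0,0,0,-1,0,-0.01,0,0,0,0,-1,0,-0.01,0,0,0,0,-1,0,-0.01,0,0,0,0,-1,0,-0.01,0,0,0,0,-1,0,-0.01,0,0,0,0,-1,0,-0.01,0,0,0,0,-1,0,-0.01,0,0,0,0,-1,0,-0.01,0,0,0,0,-1])

```text
t: 4.42
tcp_pos: [0.5028, 0.1455, 0.04]
tool_rot: [-0.039, 0.999, -0.0, -0.0]
force: [-0.2, 0.5, -0.9]
finger_gap: -0.002
gripper_force: 0.0
```

Call:
servo_tool(commands=[0,-0.01,0,0,0,0,-1,0,-0.01,0,0,0,0,-1,0,-0.01,0,0,0,0,-1,0,-0.01,0,0,0,0,-1,0,-0.01,0,0,0,0,-1,0,-0.01,0,0,0,0,-1,0,0,0,0,0,0,-1])

```text
t: 5.0
tcp_pos: [0.5054, 0.1152, 0.0401]
tool_rot: [-0.038, 0.999, -0.0, 0.0]
force: [0.7, 0.8, -0.2]
finger_gap: 0.003
gripper_force: 0.0
```

```bash
cat > st.py <<'E'
from station import manip
import cv2,sys
from h import *
a=manip.snapshot("top")
s=manip.sense();q=np.load("g.npy");t=q[2];R=np.array([[np.cos(t),-np.sin(t)],[np.sin(t),np.cos(t)]])
print(s["t"],"local",(R.T@(s["tcp_pos"][:2]-q[:2])).round(4),s["tcp_pos"][2],"F",s["force"].round(2))
for n,z in[("length_stop",.05),("knob_top",.068),("detent_clip",.026),("plunger",.068)]:
    for d in manip.look_for(a,n)[:2]:
        l,tp,w,h=d["box"];print(n,np.round(d["box"],1),round(d["conf"],2),(R.T@(ray(a,(l+w/2-.5,tp+h/2-.5),z)[:2]-q[:2])).round(4))
if len(sys.argv)>1:
    x,y,w,h=map(int,sys.argv[2:6]);cv2.imwrite(sys.argv[1],cv2.resize(a["img"][y:y+h,x:x+w],(800,800*h//w),interpolation=2)[:,:,::-1])
E
python3 st.py pics/a2.png 160 140 160 110
```

```text
5.05 local [-0.0143  0.145 ] 0.040124332790972446 F [ 0.27 -0.3   0.07]
detent_clip [225.5 212.1  13.9  12.8] 0.45 [-0.0527  0.0697]
```

View pics/a2.png

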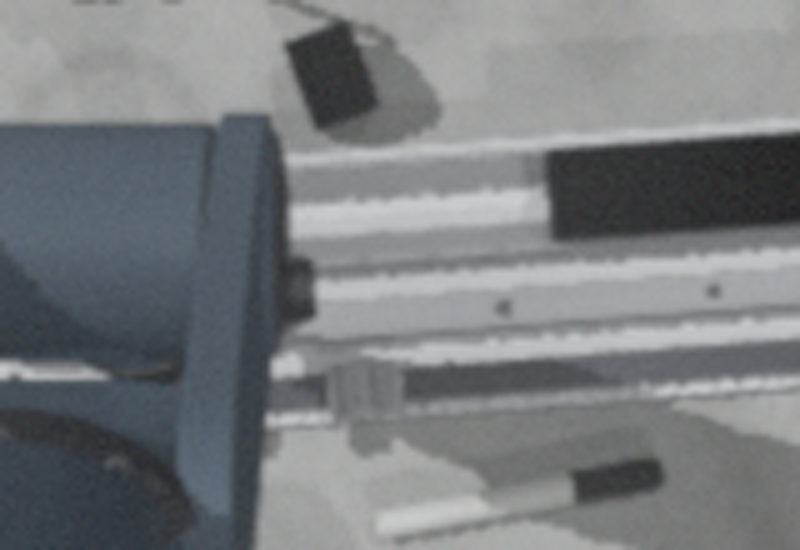

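The top view is blocked by the gripper, with a finger knuckle at about (295,290). I'll check the carriage in the scene view.

Run:
```python
from station import manip
import cv2
b=manip.snapshot("scene")
cv2.imwrite("pics/b2.png",cv2.resize(b["img"][180:290,180:340],(800,550),interpolation=2)[:,:,::-1])
for n in("length_stop","knob_top","plunger","detent_clip"):print(n,[(d["box"],d["conf"]) for d in manip.look_for(b,n)[:2]])
```

```text
length_stop [([203.2, 216.9, 39.6, 44.0], 0.56)]
knob_top [([233.4, 233.1, 6.8, 21.8], 0.65)]
plunger [([231.9, 238.5, 7.5, 16.3], 0.54)]
detent_clip [([260.3, 227.6, 17.0, 17.7], 0.43)]
```

View pics/b2.png

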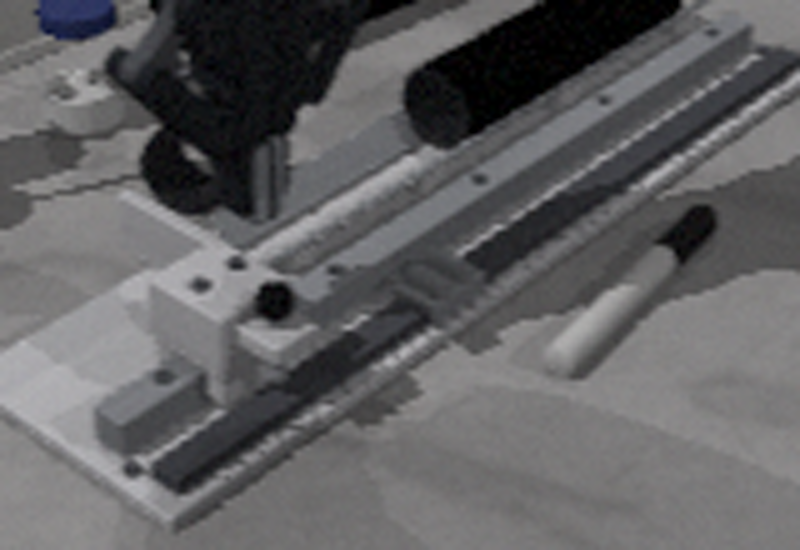

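Run:
```python
from station import manip
from h import *
s=manip.sense();q=np.load("g.npy");t=q[2];R=np.array([[np.cos(t),-np.sin(t)],[np.sin(t),np.cos(t)]])
W=lambda x,y,z:np.r_[R@[x,y]+q[:2],z]
for n,o,f in(("scene",(180,180),5),("top",(160,140),5)):
    p=manip.snapshot(n)
    M=np.array(p["world_to_cam"]);print("cam",-M[:3,:3].T@M[:3,3])
    P=[s["tcp_pos"]]+[W(*l) for l in[(.065,.24,.008),(-.065,.24,.008),(-.05,.0685,.026),(-.05,.168,.068),(-.018,.188,.045),(.032,-.026,.034)]]
    print(n,((project(p,P)-o)*f).round(0).tolist())
```

```text
cam [0.02083419 0.51052829 0.48784548]
scene [[258.0, 285.0], [-36.0, 370.0], [175.0, 518.0], [443.0, 267.0], [280.0, 288.0], [188.0, 324.0], [440.0, 107.0]]
cam [0.42802529 0.01608066 1.08412165]
top [[189.0, 317.0], [-12.0, 171.0], [1.0, 444.0], [362.0, 384.0], [137.0, 396.0], [96.0, 331.0], [551.0, 194.0]]
```

Run:
```python
from station import manip
from h import *
s=manip.sense()
p=manip.snapshot("scene")
for nm,T,o in(("b1",[.4969,.2067],(160,190)),("b2",s["tcp_pos"][:2],(180,180))):
    for z in(.027,.04,.053,.066,.08,.1):print(nm,z,((project(p,[np.r_[T,z]])-o)*5).round(0).tolist())
print(s["q"],s["tcp_pos"],s["tool_rot"],manip.pinch_z)
```

```text
b1 0.027 [[193.0, 365.0]]
b1 0.04 [[191.0, 339.0]]
b1 0.053 [[189.0, 312.0]]
b1 0.066 [[186.0, 284.0]]
b1 0.08 [[184.0, 254.0]]
b1 0.1 [[180.0, 210.0]]
b2 0.027 [[259.0, 310.0]]
b2 0.04 [[258.0, 285.0]]
b2 0.053 [[257.0, 259.0]]
b2 0.066 [[256.0, 233.0]]
b2 0.08 [[256.0, 204.0]]
b2 0.1 [[254.0, 162.0]]
[ 1.03882928e-02  6.31921569e-01  1.82592244e+00 -1.23494521e-05
  6.83699511e-01 -1.63838702e+00] [0.5051522  0.11625125 0.04012646] [-3.89843975e-02  9.99239819e-01 -4.60150003e-06  2.44477608e-05] 0.0187
```

Both scene crops put the real fingertips about 30 mm higher than the reported TCP (z≈0.07, at b2 (258,215)). So they passed over the block without touching it, and the carriage has not moved. I'll go back up and out, then descend carefully while watching the force.

Call:
servo_tool(commands=[0,0,-0.04,0,0,0,-1,0,0.045,0,0,0,0,-1,0,0.045,0,0,0,0,-1,0,0.045,0,0,0,0,-1,0,0.045,0,0,0,0,-1,0,0,0.04,0,0,0,-1,0,0,0.008,0,0,0,-1,0,0,0.008,0,0,0,-1,0,0,0.008,0,0,0,-1,0,0,0.008,0,0,0,-1,0,0,0.008,0,0,0,-1,0,0,0,0,0,0,-1])

```text
t: 6.65
tcp_pos: [0.498, 0.2052, 0.0196]
tool_rot: [-0.038, 0.999, -0.0, -0.0]
force: [0.2, 1.1, -0.3]
finger_gap: -0.002
gripper_force: 0.0
```

```bash
python3 st.py
python3 - <<'E'
from station import manip
import cv2
b=manip.snapshot("scene")
cv2.imwrite("pics/b3.png",cv2.resize(b["img"][190:300,160:320],(800,550),interpolation=2)[:,:,::-1])
E
```

```text
6.7 local [-0.0145  0.2351] 0.019882077141260966 F [-0.06 -0.3  -0.31]
detent_clip [224.1 209.6  17.2  17.1] 0.59 [-0.0519  0.0691]
```

View pics/b3.png

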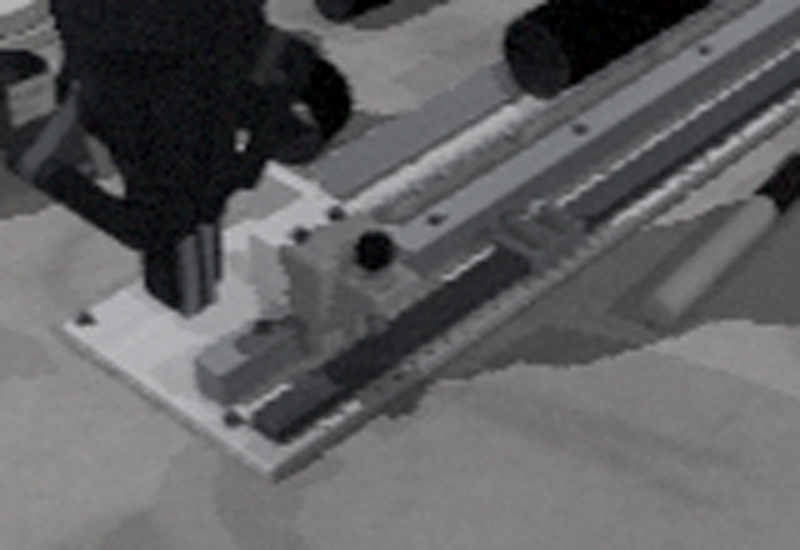

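Tip at b3 (192,315), about z=0.05. I'll go 10 mm lower and push in small steps, watching for contact.

Call:
servo_tool(commands=[0,0,0.006,0,0,0,-1,0,0,0.006,0,0,0,-1,0,0,0.006,0,0,0,-1,0,0,0,0,0,0,-1])

```text
t: 7.28
tcp_pos: [0.4976, 0.2058, 0.0104]
tool_rot: [-0.039, 0.999, -0.0, -0.001]
force: [0.1, 0.2, 0.0]
finger_gap: 0.002
gripper_force: 0.0
```

Call:
servo_tool(commands=[0,-0.008,0,0,0,0,-1,0,-0.008,0,0,0,0,-1,0,-0.008,0,0,0,0,-1,0,-0.008,0,0,0,0,-1,0,-0.008,0,0,0,0,-1,0,-0.008,0,0,0,0,-1,0,-0.008,0,0,0,0,-1,0,-0.008,0,0,0,0,-1,0,-0.008,0,0,0,0,-1,0,-0.008,0,0,0,0,-1])

```text
t: 8.12
tcp_pos: [0.5014, 0.1659, 0.0112]
tool_rot: [-0.039, 0.999, 0.0, 0.0]
force: [-0.2, 2.5, 0.3]
finger_gap: -0.0
gripper_force: 0.9
```

Call:
servo_tool(commands=[0,-0.008,0,0,0,0,-1,0,-0.008,0,0,0,0,-1,0,-0.008,0,0,0,0,-1])

```text
t: 8.37
tcp_pos: [0.5024, 0.1537, 0.0112]
tool_rot: [-0.039, 0.999, 0.0, 0.0]
force: [1.0, 2.2, 0.8]
finger_gap: -0.002
gripper_force: 0.9
```

Run:
```python
from station import manip
import cv2
b=manip.snapshot("scene")
cv2.imwrite("pics/b4.png",cv2.resize(b["img"][190:300,160:320],(800,550),interpolation=2)[:,:,::-1])
for n in("length_stop","knob_top","plunger","detent_clip"):print(n,[(d["box"],d["conf"]) for d in manip.look_for(b,n)[:2]])
```

```text
length_stop [([221.9, 221.2, 28.3, 35.2], 0.57)]
knob_top [([238.2, 231.2, 7.8, 17.7], 0.46), ([176.2, 182.0, 168.2, 104.5], 0.18)]
plunger [([241.3, 234.7, 5.7, 15.7], 0.61)]
detent_clip [([263.0, 229.7, 15.9, 14.2], 0.6)]
```

Call:
servo_tool(commands=[0,-0.009,0,0,0,0,-1,0,-0.009,0,0,0,0,-1,0,-0.009,0,0,0,0,-1,0,-0.009,0,0,0,0,-1,0,-0.009,0,0,0,0,-1,0,-0.009,0,0,0,0,-1,0,-0.009,0,0,0,0,-1,0,-0.009,0,0,0,0,-1,0,-0.009,0,0,0,0,-1,0,-0.009,0,0,0,0,-1,0,-0.009,0,0,0,0,-1,0,-0.009,0,0,0,0,-1])

```text
t: 9.62
tcp_pos: [0.5065, 0.0997, 0.0111]
tool_rot: [-0.039, 0.999, -0.0, 0.0]
force: [-0.1, 2.0, 0.8]
finger_gap: 0.0
gripper_force: 0.9
```

```bash
cat > sc.py <<'E'
from station import manip
import cv2,sys
from h import *
s=manip.sense();q=np.load("g.npy");t=q[2];R=np.array([[np.cos(t),-np.sin(t)],[np.sin(t),np.cos(t)]])
b=manip.snapshot("scene")
print(s["t"],"local",(R.T@(s["tcp_pos"][:2]-q[:2])).round(4),s["tcp_pos"][2],"F",s["force"].round(2))
for n,z in(("knob_top",.064),("plunger",.064),("detent_clip",.024),("length_stop",.045)):
  for d in manip.look_for(b,n)[:2]:
    l,tp,w,h=d["box"];print(n,np.round(d["box"],1),round(d["conf"],2),(R.T@(ray(b,(l+w/2-.5,tp+h/2-.5),z)[:2]-q[:2])).round(4))
if len(sys.argv)>1:cv2.imwrite(sys.argv[1],cv2.resize(b["img"][190:270,200:310],(792,576),interpolation=2)[:,:,::-1])
E
python3 sc.py pics/b5.png
```

```text
9.6167 local [-0.0143  0.1291] 0.011111527170153089 F [-0.09  2.05  0.76]
knob_top [260.2 220.1   3.6  17.2] 0.38 [-0.0617  0.1058]
plunger [260.  222.8   4.4  14.9] 0.58 [-0.0656  0.1097]
length_stop [240.5 216.   26.6  27.6] 0.92 [-0.0334  0.0996]
length_stop [172.  185.  172.  100.4] 0.34 [-0.0531  0.1082]
```

View pics/b5.png

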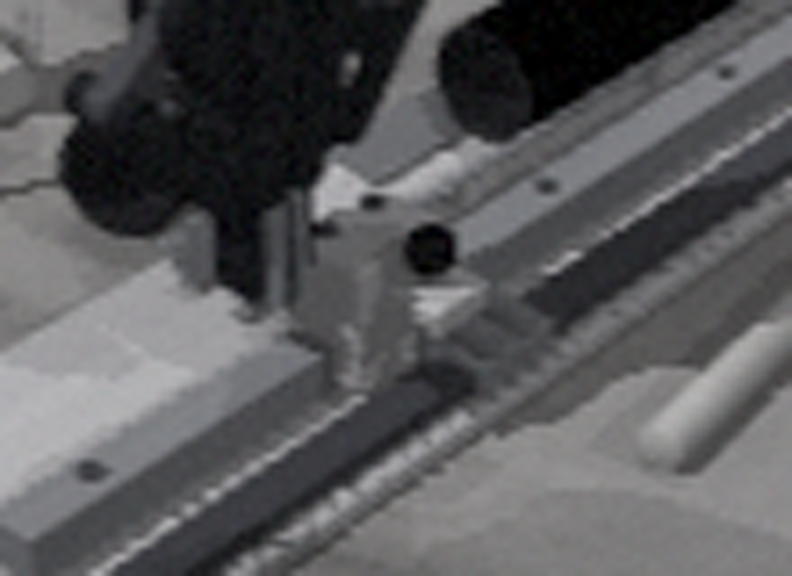

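The view shows the finger against the block's +y face. The knob at (431,250) is about 30 mm short of the clip at (500,330). I'll go slower now.

Call:
servo_tool(commands=[0,-0.003,0,0,0,0,-1,0,-0.003,0,0,0,0,-1,0,-0.003,0,0,0,0,-1,0,-0.003,0,0,0,0,-1,0,-0.003,0,0,0,0,-1,0,-0.003,0,0,0,0,-1,0,-0.003,0,0,0,0,-1,0,-0.003,0,0,0,0,-1,0,-0.003,0,0,0,0,-1])

```text
t: 10.62
tcp_pos: [0.5073, 0.0876, 0.0111]
tool_rot: [-0.038, 0.999, 0.001, -0.0]
force: [-0.5, 9.9, 0.4]
finger_gap: -0.004
gripper_force: 5.1
```

Call:
servo_tool(commands=[0,-0.002,0,0,0,0,-1,0,-0.002,0,0,0,0,-1,0,-0.002,0,0,0,0,-1])

```text
t: 10.87
tcp_pos: [0.5076, 0.0846, 0.0111]
tool_rot: [-0.039, 0.999, 0.001, 0.0]
force: [0.6, 4.9, 0.8]
finger_gap: -0.005
gripper_force: 2.4
```

Call:
servo_tool(commands=[0,-0.002,0,0,0,0,-1,0,-0.002,0,0,0,0,-1])

```text
t: 11.03
tcp_pos: [0.5078, 0.0818, 0.0111]
tool_rot: [-0.039, 0.999, 0.0, -0.0]
force: [-0.2, 3.2, 0.6]
finger_gap: 0.002
gripper_force: 1.3
```

Call:
servo_tool(commands=[0,-0.002,0,0,0,0,-1,0,-0.002,0,0,0,0,-1])

```text
t: 11.2
tcp_pos: [0.5081, 0.0792, 0.0111]
tool_rot: [-0.039, 0.999, -0.0, 0.0]
force: [-0.1, -0.2, 0.1]
finger_gap: -0.001
gripper_force: 0.0
```

```bash
python3 sc.py pics/b6.png
```

```text
11.2 local [-0.0143  0.1085] 0.01112714884455867 F [-0.13 -0.15  0.08]
knob_top [264.9 215.1   8.1  18. ] 0.47 [-0.0612  0.0832]
plunger [289.3 223.4  36.9  30.5] 0.26 [-0.1505  0.0707]
length_stop [247.7 206.6  29.3  28.8] 0.73 [-0.0243  0.0616]
```

View pics/b6.png

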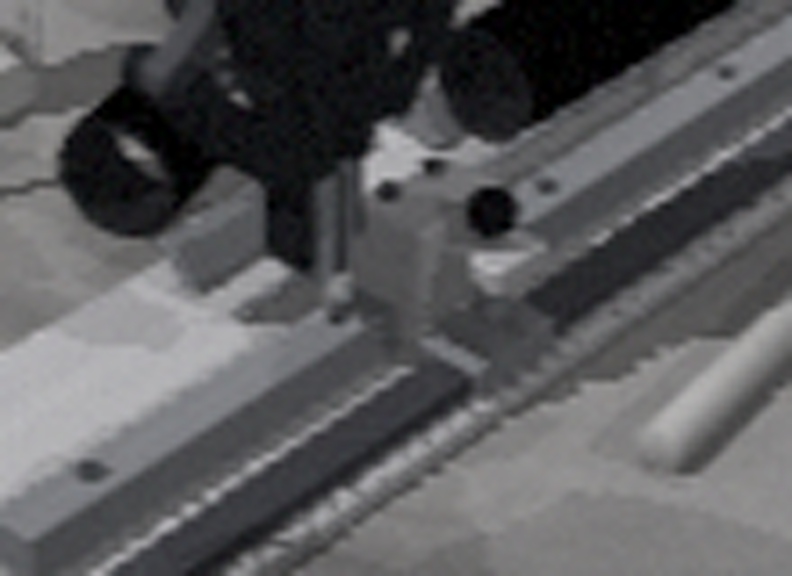

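Run:
```python
from station import manip
from h import *
b=manip.snapshot("scene");q=np.load("g.npy");t=q[2];R=np.array([[np.cos(t),-np.sin(t)],[np.sin(t),np.cos(t)]])
for n,u,v,z in(("b5",431,250,.062),("b6",492,211,.062),("clip",500,325,.024)):
    print(n,(R.T@(ray(b,(u/7.2+199.5,v/7.2+189.5),z)[:2]-q[:2])).round(4))
g=b["img"][190:270,200:310].astype(int).sum(2)
for z in(.060,.064):
  for y in(.061,.0685,.0765):print(z,y,((project(b,[np.r_[R@[-.05,y]+q[:2],z]])[0]-[199.5,189.5])*7.2).round(0))
```

```text
b5 [-0.0468  0.0956]
b6 [-0.0463  0.0677]
clip [-0.0517  0.069 ]
0.06 0.061 [516. 212.]
0.06 0.0685 [500. 222.]
0.06 0.0765 [482. 233.]
0.064 0.061 [516. 201.]
0.064 0.0685 [500. 211.]
0.064 0.0765 [482. 222.]
```

The knob moved 28 mm while the finger moved 21 mm, and the force fell to zero. The knob is now at y = 67.7 mm and the clip at 68–69 mm, so the carriage is seated. I'll retract, rise and go round to the pipe's -y end.

Call:
servo_tool(commands=[0,0.015,0,0,0,0,-1,0,0.015,0,0,0,0,-1,0,0,-0.05,0,0,0,-1,0,0,-0.06,0,0,0,-1,0,0,-0.06,0,0,0,-1,0,0,-0.05,0,0,0,-1,0,0,0,0,0,0,-1])

```text
t: 12.08
tcp_pos: [0.5102, 0.0956, 0.1258]
tool_rot: [-0.039, 0.999, -0.0, 0.005]
force: [0.9, -0.3, 0.1]
finger_gap: -0.001
gripper_force: 0.0
```

Call:
servo_tool(commands=[-0.0085,-0.0701,0,0,0,0,-1,-0.0085,-0.0701,0,0,0,0,-1,-0.0085,-0.0701,0,0,0,0,-1,-0.0085,-0.0701,0,0,0,0,-1,-0.0085,-0.0701,0,0,0,0,-1,-0.0085,-0.0701,0,0,0,0,-1,-0.0085,-0.0701,0,0,0,0,-1,-0.0085,-0.0701,0,0,0,0,-1,-0.0085,-0.0701,0,0,0,0,-1,-0.0085,-0.0701,0,0,0,0,-1,-0.0085,-0.0701,0,0,0,0,-1,0,0,0,0,0,0,-1])

```text
t: 13.08
tcp_pos: [0.5853, -0.2932, 0.1205]
tool_rot: [-0.037, 0.999, -0.003, 0.002]
force: [0.0, 0.2, 0.2]
finger_gap: 0.002
gripper_force: 0.0
```

Run:
```python
from station import manip
from h import *
import cv2
a=manip.snapshot("top");q=np.load("g.npy");t=q[2];R=np.array([[np.cos(t),-np.sin(t)],[np.sin(t),np.cos(t)]])
s=manip.sense();print(s["t"],(R.T@(s["tcp_pos"][:2]-q[:2])).round(4),s["tcp_pos"],s["tool_rot"])
loc=lambda u,v,z:(R.T@(ray(a,(u,v),z)[:2]-q[:2])).round(4)
for n in("length_stop","knob_top","detent_clip","pipe_stop_end"):
  for d in manip.silhouettes(a,n)[:1]:
    l,tp,w,h=d["box"];print(n,np.round(d["box"],1),round(d["conf"],2),"stop-side",loc(l-.5,tp+h/2,.034),"far",loc(l+w-.5,tp+h/2-.5,.034),"mid .068",loc(l+w/2-.5,tp+h/2-.5,.068))
x,y,w,h=205,150,175,95
cv2.imwrite("pics/a7.png",cv2.resize(a["img"][y:y+h,x:x+w],(800,434),interpolation=2)[:,:,::-1])
```

```text
13.1333 [ 0.0328 -0.2647] [ 0.58401567 -0.28923106  0.12012349] [-3.70697599e-02  9.99312400e-01 -6.04424509e-04  4.41736266e-04]
length_stop [225.3 169.3  16.5  53.7] 0.6 stop-side [-0.0013  0.0828] far [-0.0028  0.0444] mid .068 [-0.0046  0.0632]
detent_clip [159.7 161.3 199.6  70.3] 0.42 stop-side [0.0086 0.2341] far [-0.0229 -0.2305] mid .068 [-0.0094  0.005 ]
pipe_stop_end [269.8 164.   79.6  23.4] 0.83 stop-side [ 0.0394 -0.0242] far [ 0.0276 -0.2119] mid .068 [ 0.0298 -0.1123]
```

View pics/a7.png

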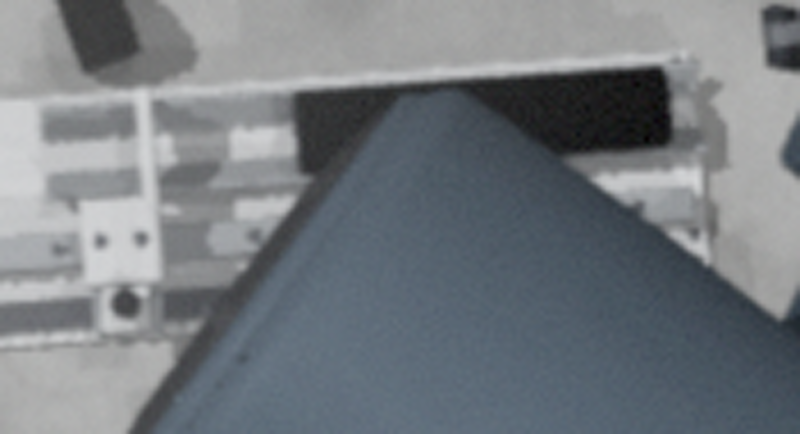

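The carriage sits over the clip: plate right edge at a7 (157,130), knob at (125,303). The pipe runs from x=298 to 668. Next I'll descend behind the pipe's end.

Call:
servo_tool(commands=[0,0,0.04,0,0,0,-1,0,0,0.04,0,0,0,-1,0,0,0.04,0,0,0,-1,0,0,0.04,0,0,0,-1,0,0,0.04,0,0,0,-1,0,0,0.01,0,0,0,-1,0,0,0.01,0,0,0,-1,0,0,0,0,0,0,-1])

```text
t: 14.0
tcp_pos: [0.5832, -0.2848, 0.0107]
tool_rot: [-0.039, 0.999, 0.0, -0.0]
force: [-0.2, 0.2, -0.2]
finger_gap: 0.005
gripper_force: 0.0
```

Run:
```python
from station import manip
from h import *
import cv2
b=manip.snapshot("scene");q=np.load("g.npy");t=q[2];R=np.array([[np.cos(t),-np.sin(t)],[np.sin(t),np.cos(t)]])
s=manip.sense();T=s["tcp_pos"];print(T,s["force"])
for z in(.01,.04,.07,.1):print(z,project(b,[np.r_[T[:2],z]]).round(1))
print("pipe end",project(b,[np.r_[R@[.0325,-.217]+q[:2],.034]]).round(1))
for d in manip.silhouettes(b,"pipe_stop_end")[:2]:print(np.round(d["box"]),d["conf"])
cv2.imwrite("pics/b8.png",b["img"][:,:,::-1])
g=cv2.cvtColor(b["img"],cv2.COLOR_RGB2GRAY);print(g[150:200:2,300:356:2])
```

```text
[ 0.58374352 -0.28547218  0.01158288] [-0.25404798 -0.42716215  0.47567352]
0.01 [[319.7 178.8]]
0.04 [[320.7 169.5]]
0.07 [[321.6 159.9]]
0.1 [[322.6 150.1]]
pipe end [[311.9 176.3]]
[261. 169.  55.  38.] 0.96
[[117 116 130 144 147  57  19   5  19  14  20  17  14   7  13  18 110 123
  123 124 124  81  48  49  41  45  47  45]
 [122 123 137 136 121 119  16  19  13  18  13  10  22  16  93 132 135 133
  129 131 132 106  50  44  45  46  43  43]
 [118 121 123 125 122 118 100  16   7   8  17  17  15  14 119 136 136 137
  137 137 138 117  47  49  39  41  42  43]
 [131 129 130 118 117 116  71  65  61  17  18  19  25  80  84  85  87 137
  138 137 137 124  52  51  46  39  44  45]
 [ 82  78 105 123 111  68  64  65  61  15  20  44  66  85  83 111 134 136
  139 137 138 136  47  48  45  45  47  43]
 [ 83  84  82  83  77  61  68  71  59  10  14  49  69  79 111 138 134 134
  136 138 130 126  71  49  44  40  44  43]
 [ 93  84  70  78  62  75  66  66  53  27  22  51  65 109 134 137 137 137
  135 139 137 140  91  50  46  46  40  44]
 [ 88  91  86  93  73  73  72  72  45  21  22  60  54 135 135 136 136 
[... 1336 characters left out ...]
  8   0   0  60  68  95  92  75 102 116 111 113  90  74  74  89 113 120
  117 124 130 131 126 125  99  50  48  47]
 [  8  59  87  94  95  78 104 116 113 115 105  73  70  68  78  89  50  65
   55  74 115 121 121 120 103  51  50  51]
 [ 77  83  95  79  87 133 118 114 114  88  72  74  75  80 118  85  58  58
   57  45 108 142 126 123 104  50  51  46]
 [ 95  88  82 115 128 126 116 105  72  68  72  75  98  83  64  62  58  59
   33  79 156 127 126 130 131  49  47  48]
 [ 87  93 127 129 128 128  82  73  70  74  84 128  83  59  62  59  52  42
   87 154 103  98 128 131 133  62  49  52]
 [122 124 126 129 104  72  77  74  77  92 134  66  59  58  60  37  45 160
  116  92  86 109 120 131 132  70  52  46]]
```

The finger bottom in the scene is at row ~167, about 45 mm up. I'll lower it 6 mm, then push.

Call:
servo_tool(commands=[0,0,0.006,0,0,0,-1,0,0,0.006,0,0,0,-1,0,0.008,0,0,0,0,-1,0,0.008,0,0,0,0,-1,0,0.008,0,0,0,0,-1,0,0.008,0,0,0,0,-1,0,0.008,0,0,0,0,-1,0,0.008,0,0,0,0,-1,0,0.006,0,0,0,0,-1,0,0.006,0,0,0,0,-1,0,0.006,0,0,0,0,-1])

```text
t: 15.02
tcp_pos: [0.5809, -0.2529, 0.0051]
tool_rot: [-0.039, 0.999, -0.0, 0.0]
force: [-0.0, -0.6, -0.5]
finger_gap: -0.004
gripper_force: 0.9
```

Call:
servo_tool(commands=[0,0.004,0,0,0,0,-1,0,0.004,0,0,0,0,-1,0,0.004,0,0,0,0,-1,0,0.004,0,0,0,0,-1,0,0.004,0,0,0,0,-1,0,0.004,0,0,0,0,-1])

```text
t: 15.52
tcp_pos: [0.5799, -0.2412, 0.0052]
tool_rot: [-0.039, 0.999, -0.0, 0.0]
force: [-1.1, -1.2, 1.1]
finger_gap: -0.002
gripper_force: 0.5
```

```bash
cat > pp.py <<'E'
from station import manip
from h import *
q=np.load("g.npy");t=q[2];R=np.array([[np.cos(t),-np.sin(t)],[np.sin(t),np.cos(t)]])
s=manip.sense();print(s["t"],(R.T@(s["tcp_pos"][:2]-q[:2])).round(4),s["tcp_pos"][2].round(4),s["force"].round(1))
for n in("top","scene"):
  a=manip.snapshot(n)
  for m in("pipe_stop_end","length_stop"):
    for d in manip.silhouettes(a,m)[:1]:
      l,tp,w,h=d["box"];v=tp+h/2
      print(n,m,np.round(d["box"],1),round(d["conf"],2),*( [(R.T@(ray(a,(u,v),.034)[:2]-q[:2])).round(4) for u in(l-.5,l+w-.5)] if n=="top" else []))
E
python3 pp.py
```

```text
15.5167 [ 0.0324 -0.2165] 0.0052 [-1.1 -1.2  1.1]
top length_stop [223.4 170.4  17.4  48.1] 0.79 [0.003  0.0869] [0.0001 0.0466]
scene pipe_stop_end [258.3 168.3  55.5  42.4] 0.64
scene length_stop [237.6 200.2  38.4  38.6] 0.57
```

Call:
servo_tool(commands=[0,0.007,0,0,0,0,-1,0,0.007,0,0,0,0,-1,0,0.007,0,0,0,0,-1,0,0.007,0,0,0,0,-1,0,0.007,0,0,0,0,-1,0,0.007,0,0,0,0,-1,0,0.007,0,0,0,0,-1,0,0.007,0,0,0,0,-1,0,0.007,0,0,0,0,-1,0,0.007,0,0,0,0,-1,0,0.007,0,0,0,0,-1,0,0.007,0,0,0,0,-1])

```text
t: 16.82
tcp_pos: [0.5766, -0.199, 0.0051]
tool_rot: [-0.039, 0.999, -0.0, -0.0]
force: [0.4, -1.4, 0.2]
finger_gap: 0.004
gripper_force: 0.4
```

Call:
servo_tool(commands=[0,0.004,0,0,0,0,-1,0,0.004,0,0,0,0,-1,0,0.002,0,0,0,0,-1,0,0.002,0,0,0,0,-1])

```text
t: 17.15
tcp_pos: [0.5762, -0.1933, 0.0051]
tool_rot: [-0.039, 0.999, -0.0, 0.0]
force: [0.5, -0.6, -0.7]
finger_gap: 0.001
gripper_force: 0.4
```

```bash
python3 pp.py
```

```text
17.15 [ 0.0324 -0.1685] 0.0051 [ 0.5 -0.6 -0.7]
scene pipe_stop_end [247.1 174.8  54.2  38. ] 0.9
scene length_stop [236.8 200.7  38.3  38.1] 0.68
```

Call:
servo_tool(commands=[0,0.002,0,0,0,0,-1,0,0.002,0,0,0,0,-1,0,0.002,0,0,0,0,-1,0,0.002,0,0,0,0,-1,0,0.002,0,0,0,0,-1,0,0.002,0,0,0,0,-1,0,0.002,0,0,0,0,-1])

```text
t: 18.03
tcp_pos: [0.5756, -0.1863, 0.0051]
tool_rot: [-0.039, 0.999, -0.0, -0.0]
force: [0.1, -1.4, -0.3]
finger_gap: 0.001
gripper_force: 0.4
```

Call:
servo_tool(commands=[0,0.001,0,0,0,0,-1,0,0.001,0,0,0,0,-1,0,0.001,0,0,0,0,-1,0,0.001,0,0,0,0,-1])

```text
t: 18.37
tcp_pos: [0.5755, -0.1843, 0.0051]
tool_rot: [-0.039, 0.999, -0.0, 0.0]
force: [0.5, -0.7, 0.5]
finger_gap: 0.003
gripper_force: 0.5
```

Call:
servo_tool(commands=[0,0.001,0,0,0,0,-1,0,0.001,0,0,0,0,-1,0,0.001,0,0,0,0,-1,0,0.001,0,0,0,0,-1])

```text
t: 18.7
tcp_pos: [0.5753, -0.1824, 0.0051]
tool_rot: [-0.039, 0.999, -0.0, 0.0]
force: [-0.8, -0.6, 0.7]
finger_gap: -0.004
gripper_force: 0.5
```

Call:
servo_tool(commands=[0,0.001,0,0,0,0,-1,0,0.001,0,0,0,0,-1,0,0.001,0,0,0,0,-1])

```text
t: 18.95
tcp_pos: [0.5752, -0.1808, 0.0051]
tool_rot: [-0.039, 0.999, -0.0, 0.0]
force: [-0.8, -1.2, -0.3]
finger_gap: -0.004
gripper_force: 0.5
```

Call:
servo_tool(commands=[0,0.001,0,0,0,0,-1,0,0.001,0,0,0,0,-1,0,0.001,0,0,0,0,-1])

```text
t: 19.2
tcp_pos: [0.5755, -0.1803, 0.0053]
tool_rot: [-0.039, 0.999, -0.001, 0.0]
force: [-0.2, -4.5, -0.3]
finger_gap: 0.001
gripper_force: 2.2
```

```bash
python3 pp.py
```

```text
19.2 [ 0.0327 -0.1554] 0.0053 [-0.2 -4.5 -0.3]
scene pipe_stop_end [250.  177.5  49.9  33.4] 0.86
scene length_stop [236.4 201.   39.2  37.5] 0.69
```

The force rose to 4.5 N at the predicted spot, so the pipe is against the stop. I'll hold briefly, then back off straight and rise.

Call:
servo_tool(commands=[0,0,0,0,0,0,-1,0,0,0,0,0,0,-1,0,0,0,0,0,0,-1,0,0,0,0,0,0,-1])

```text
t: 19.83
tcp_pos: [0.5755, -0.1801, 0.0053]
tool_rot: [-0.039, 0.999, -0.001, 0.0]
force: [-0.3, -5.8, 0.0]
finger_gap: -0.002
gripper_force: 2.6
```

Call:
servo_tool(commands=[0,-0.004,0,0,0,0,-1,0,-0.01,0,0,0,0,-1,0,-0.03,0,0,0,0,-1,0,-0.03,0,0,0,0,-1,0,0,-0.05,0,0,0,-1,0,0,-0.06,0,0,0,-1,0,0,-0.06,0,0,0,-1,0,0,-0.06,0,0,0,-1,0,-0.06,0,0,0,0,-1,0,-0.06,0,0,0,0,-1,0,-0.06,0,0,0,0,-1,0,0,0,0,0,0,-1])

```text
t: 20.83
tcp_pos: [0.586, -0.3142, 0.121]
tool_rot: [-0.036, 0.999, -0.003, 0.002]
force: [0.3, 0.1, 0.3]
finger_gap: -0.001
gripper_force: 0.0
```

```bash
python3 pp.py;python3 sc.py
```

```text
20.8333 [ 0.0328 -0.2897] 0.121 [0.3 0.1 0.3]
top pipe_stop_end [239.3 167.5  68.   23.7] 0.9 [0.0357 0.0476] [ 0.0247 -0.1115]
top length_stop [224.4 171.1  14.9  51.7] 0.71 [-0.003  0.085] [-0.0055  0.0505]
scene pipe_stop_end [245.5 177.3  54.5  34.2] 0.83
scene length_stop [236.8 199.8  38.9  36.5] 0.86
21.1333 local [ 0.032  -0.2805] 0.11978893603039112 F [ 0.91  0.32 -0.78]
knob_top [266.6 215.3   6.5  16.4] 0.42 [-0.0611  0.0802]
plunger [266.3 215.5   8.8  17.5] 0.63 [-0.0642  0.0812]
detent_clip [259.  229.5  18.9  12.8] 0.59 [-0.0519  0.0726]
detent_clip [187.7 176.   19.1  32.6] 0.26 [0.2139 0.05  ]
length_stop [236.2 200.6  37.5  36.5] 0.72 [-0.0064  0.0663]
```

The pipe's stop end is at 47.6 mm, matching the stop face, and the carriage has not moved. I'm handing in the job.

```bash
python3 -c "
from station import manip
print(manip.sign_off())"
```

```text
the job is handed in; nothing more can be done
None
```

I handed the job in at about 21 s: by camera and force readings, the carriage sits in its detent and the pipe's end rests against the stop plate; the judge's verdict was not shown.

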